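Spray the hearing aid tubes

ROBOT

A 6-joint arm with a two-finger parallel gripper is mounted at the origin on the work surface. World frame = base frame: x ahead of the robot, y to its left, z up, the work surface at z = 0. Lengths are in m, angles in degrees, forces in N, time in s.
With the tool pointing down it reaches from about 0.375 to 0.9 m from the base axis. Payload 3.1 kg.
Tool frame: the origin (TCP) lies at the very end of the fingers, on their centre line; the grasp point (between the pads) lies 19 mm behind it; z points along the fingers, y is the direction in which the jaws open and shut (so a half turn about z gives the same grasp; the last joint's range is limited). The gripper opens to 87 mm and grips with 3 to 60 N. Pads are 19 mm wide; open, the fingers measure 117 mm over their backs; the gripper's body (75 mm by 190 mm) begins 51 mm behind the grasp point.
Start: joints at [67.065, 30.224, 82.088, -0, 67.689, -10.227], TCP at [0.137, 0.61, 0.223] pointing down, gripper open.
Joint ranges: [-176.69, 176.69], [-43.24, 126.21], [12.49, 139.97], [-82, 262], [0, 151.66], [-163.58, 163.58]. Speed limits (degrees/s): [159.86, 159.86, 180, 180, 180, 180].

INTERFACE

Orientations are given as a 3x3 rotation matrix whose columns are the frame's x, y, z axes.
In Python, from rig import bot gives the robot as it stands. The module is installed in compiled form; this text tells all that it offers.
- The arm moves only by the tool play_rows, never from a script. Its argument "targets" is a list of rows, each a list of 7 numbers: the closure, from 0 (fully open) to 1 (shut), then the shift along the world's x, y, z in m, then the turn, a rotation vector about the world's x, y, z in rad. A call has 1 to 12 rows; each row shifts and turns the commanded pose from where the row before left it; what a row does not reach is not made up. A row lasts 1/8 s, in which the tool goes at most 62.5 mm and 10.7 degrees, less where a joint would pass 70% of its speed; a pose out of reach is approached as far as the arm can. A call with a gripper value outside its range is refused whole. The fingers move at their own pace and stop on an object; the grip force is fixed at half the most. Time passes only in rows, so rows that do not move let the fingers close. It gives the time, the measured TCP pose, the force and the opening at its end, in the units of the state.
- bot.read_state(): the state, without advancing time (a new reading comes with each control period).
- bot.capture(name): name is "scene" or "side" or "wrist"; returns the picture (384x512x3 uint8, blue, green, red); there is no depth.
- bot.get_calibration(name): a dict with "fx", "fy", "cx", "cy" (pixels), "k1" (the pictures are not rectified: a ray, as slopes to the right and down, at radius r is drawn at 1 + k1 r^2 times it, then the intrinsics apply), "R" (3x3) and "t" (3): a world point X has camera coordinates R X + t. Camera axes: x right, y down, z forward; pixel columns grow to the right and rows downward; lengths in m; the calibration is good to about 2 mm. A picture is of the moment at which its call begins: read the wrist's pose just before it. get_calibration takes no time and is no camera call; for the wrist camera it gives the pose at the moment of the call.
- bot.hand_in(): hands the job in, once; it reports no verdict.
The state is a dict: "time_s": time; "joint_positions": joint angles; "qvel": joint speeds; "tau": joint torques, N m; "position": TCP position; "tcp_rot": TCP orientation; "force": force on the tool from outside, world axes, zero at the start; "moment": the same for the moment, N m; "opening": opening from 0.0 (shut) to 1.0 (fully open).
Only numpy, scipy, OpenCV 4.12 (cv2) and the standard library are available. Lean on these libraries where they do the work, as an engineer would, in place of code of your own. Each camera call takes 0.05 s, during which the arm holds its last target. There are 200 camera calls.

TASK

Pull the blue-fronted tray of the hearing aid care station all the way out, so that the tubes lie under the spray nozzle. Then press the red nozzle cap on the bottle all the way down and let it spring back up by itself. Leave the tray pulled out, do not press the cap before the tray is out, and leave the drying capsule, the ring dish and the battery block where they are.

Things in the scene. Friction and masses are not known exactly. Their poses are not given: they have to be found in the camera images.
- station: Sage-green plastic care station fixed to the table, 180 (x) by 260 (y) by 55 mm high. Origin: middle of its lower front edge, on the table. x points from the front into the housing, y left seen from the front, z up; the tray slides out along -x. On top, at x = 35, y = +70 mm, a blue bottle (58 mm wide, foot collar 72) is fixed upright; its red cap tops out 214 mm above the table.
- tray (a joint): How far the tray is pulled out, in m: 0 shut, 0.100 fully out at its stop. Slides with about 1.5 N of friction and stays where it is left.
- tray_grip (a point): Middle of the tray's blue bar handle: a round bar 12 mm thick, 100 mm long along the station's y, joined to the tray by 12 mm arms at both ends, with a 36 mm free gap between bar and the 48 mm high front panel. Point on the bar's axis, 36 mm above the table, at the station's y = -70 mm; moves with the tray. Axes as the station's.
- tube_rack (a point): Middle of the rack of six amber tubes in the tray's left part (rack 85 by 95 mm, 26 mm above the table); moves with the tray, hidden in the housing while the tray is shut. Fully out, it lies under the nozzle.
- cap (a joint): How far the nozzle cap is pressed down, in m: 0 up, 0.012 fully down at its stop. A spring pushes it back up: 3 N at the top, 8 N at the bottom.
- cap_top (a point): Centre of the flat top of the red round nozzle cap (44 mm across, 20 mm high), 214 mm above the table when up; moves with the cap.
- nozzle_tip (a point): Outlet at the end of the red spout (14 mm wide, at the level of the cap) that points from the cap to the station's -x: 66 mm in front of the cap's axis and 28 mm below the cap's top. It moves with the cap.
- drying_capsule: Bystander: dark blue round capsule with a screw lid, 72 mm across, 71 mm high, loose. Origin: centre of its underside.
- ring_dish: Bystander: white ceramic dish, 90 mm across, 28 mm high, loose. Origin: centre of its underside.
- battery_block: Bystander: wooden block with six round holes, 60 by 90 by 25 mm, loose. Origin: centre of its underside.

How it is judged (in metres and radians):
On the way, in this order (a step that is already met when the one before it is completed fails the run):
1. the tray is pulled fully out (value of joint tray above 0.088 m), for 0.2 s.
2. with the tray out, the nozzle cap is pressed fully down (value of joint tray above 0.088 m and value of joint cap above 0.0095 m), for 0.1 s.
3. the cap springs back up (value of joint cap below 0.002 m), for 0.2 s.
At the end, for the whole second after the job is handed in: Tray within 12 mm of its outer stop, tube rack's middle within 25 mm of the nozzle outlet seen from above; cap up again (pressed under 2 mm); drying capsule, ring dish and battery block upright (within 0.3 rad) and less than 30 mm from where they began (value of joint tray above 0.088 m and value of joint cap below 0.002 m and horizontal distance between nozzle_tip and tube_rack below 0.025 m and distance of each of drying_capsule, ring_dish, battery_block from where it was at the start of the episode below 0.03 m and angle between each of drying_capsule, ring_dish, battery_block's own z axis and vertical below 0.3 rad); the robot touches nothing.
It fails at once if the cap is pressed by more than 4 mm while the tray is not out (joint below 0.088 m) (value of joint cap above 0.004 m and value of joint tray below 0.088 m).
It fails at once if the drying capsule, ring dish or battery block is moved more than 40 mm (distance of any of drying_capsule, ring_dish, battery_block from where it was at the start of the episode above 0.04 m).
It also fails if it takes over 43 s, if anything falls off the work surface, if the arm or the gripper's body presses on something with over 40 N, if the wrist force passes 120 N, or if a joint passes its speed limit or range.

## Working session

There is one attempt and no reset: what is moved stays moved. The work goes in short steps, Python scripts to look and compute and a tool call to move; the robot and the scene stay as the last step left them, time stands still between calls to the robot, and variables do not carry over. Pictures are saved under pics/ and viewed, about 8 in all and at most 12, crops included, and the job is handed in when it is done.

Besides the shell and the picture viewer there is one more tool, called after "Emit:" as name(argument=value, ...), one argument or row to a line, values as JSON. play_rows: Moves the arm, as the interface text tells. Its arguments: {"type":"object","properties":{"targets":{"type":"array","items":{"type":"array","items":{"type":"number"}}}},"required":["targets"]}

```bash
mkdir -p pics
cat > h.py <<'E'
import numpy as np,cv2
from rig import bot
def ray(c,u,v):
    k=c['k1'];x=(u-c['cx'])/c['fx'];y=(v-c['cy'])/c['fy'];a,b=x,y
    for _ in range(20):
        s=1+k*(a*a+b*b);a,b=x/s,y/s
    R=np.array(c['R']);t=np.array(c['t']);return -R.T@t,R.T@np.array([a,b,1.])
def atz(c,u,v,z):
    o,d=ray(c,u,v);return (o+d*(z-o[2])/d[2]).round(4)
def proj(c,X):
    p=np.array(c['R'])@np.array(X)+np.array(c['t']);a,b=p[:2]/p[2];s=1+c['k1']*(a*a+b*b)
    return np.array([c['fx']*a*s+c['cx'],c['fy']*b*s+c['cy']])
E
python3 - <<'E'
from h import *
for n in('scene','side'):
    cv2.imwrite(f'pics/{n}0.png',cv2.resize(bot.capture(n),None,fx=1.5,fy=1.5))
    c=bot.get_calibration(n);print(n,-np.array(c['R']).T@c['t'],c['fx'],c['k1'])
s=bot.read_state();print(s)
E
```

```text
scene [0.999584   0.72471461 0.85406111] 451.6895816246143 -0.10880313372004907
side [ 0.50432608 -0.63770182  0.89240515] 414.8179948526022 -0.040288419213281364
{'time_s': 0.1, 'joint_positions': array([ 6.70621577e+01,  3.02732297e+01,  8.21492558e+01,  2.12025069e-03,
        6.76889757e+01, -1.02263642e+01]), 'qvel': array([-0.11162657, -0.12475931, -0.14723205, -0.01742267,  0.01542627,
        0.03234766]), 'tau': array([-2.11912365e-06, -4.40986240e+01, -1.77149677e+01,  6.34823972e-02,
        5.33657754e-02, -3.14387364e-05]), 'position': array([0.13721703, 0.60907834, 0.22167271]), 'tcp_rot': array([[-9.75487234e-01,  2.20054611e-01, -7.89699258e-04],
       [ 2.20055702e-01,  9.75485687e-01, -1.77819835e-03],
       [ 3.79039575e-04, -1.90838762e-03, -9.99998107e-01]]), 'force': array([-0.54679918,  0.73742922, -0.26818581]), 'moment': array([-0.00766887,  0.0215137 , -0.00461508]), 'opening': 1.0020193202155494}
```

View pics/scene0.png

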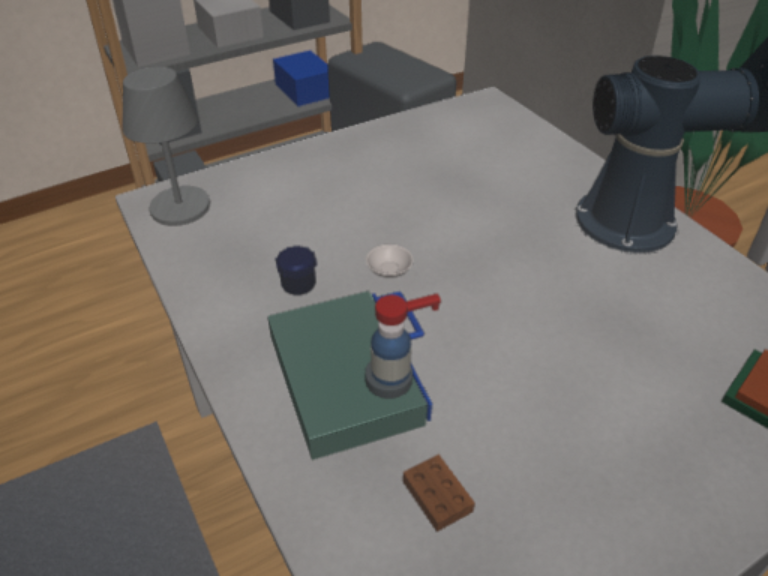

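View pics/side0.png

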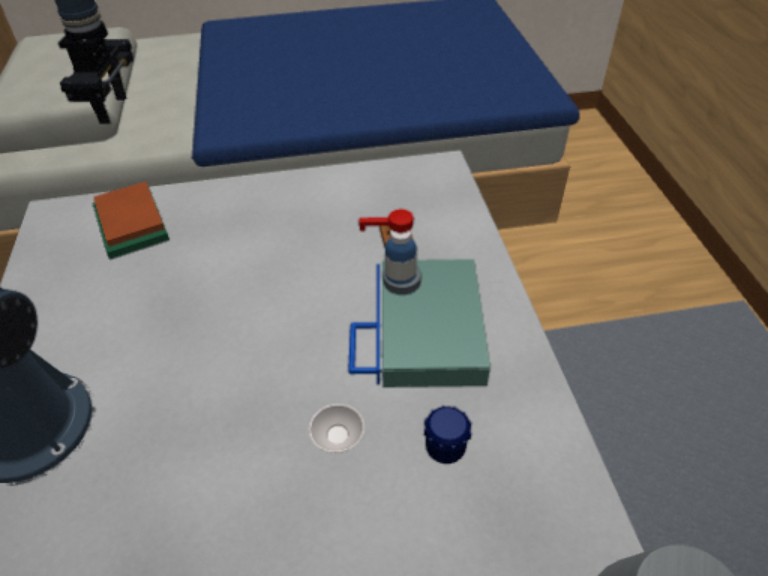

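The side view shows the handle bar at about (352,323)–(351,372), the station's top corners at (475,261), (487,365) and (384,367), and the cap top at (401,217). The scene view shows the cap top at (391,303). The dish is at (337,430), in front and to the right of the handle. The coordinates are in the 1.5x pictures.

Run:
```python
from h import *
S=bot.get_calibration('side');C=bot.get_calibration('scene')
f=lambda c,u,v,z:atz(c,u/1.5,v/1.5,z)
for n,c,u,v,z in [('bar L',S,353,324,.04),('bar R',S,351,371,.04),('BL',S,475,261,.055),('BR',S,487,365,.055),('FR',S,384,367,.055),('cap side',S,401,216,.214),('cap scene',C,391,303,.214),('tipS',S,361,222,.19),('tipC',C,436,299,.19),('sceneBL',C,313,444,.055),('sceneFL',C,423,416,.055),('sceneBR',C,270,316,.055),('dish top',S,337,424,.028),('dishC',C,389,256,.028),('capsule',S,448,426,.071),('scene bar R',C,402,293,.04),('scene barL',C,422,334,.04),('panelR',S,378,382,.048),('panelL',S,378,266,.048)]: print(n,f(c,u,v,z))
```

```text
bar L [0.5644 0.086  0.04  ]
bar R [ 0.5465 -0.0159  0.04  ]
BL [0.8177 0.1876 0.055 ]
BR [ 0.7695 -0.0561  0.055 ]
FR [ 0.6008 -0.0288  0.055 ]
cap side [0.6655 0.1602 0.214 ]
cap scene [0.6633 0.1584 0.214 ]
tipS [0.6    0.1858 0.19  ]
tipC [0.5915 0.1619 0.19  ]
sceneBL [0.8165 0.2073 0.055 ]
sceneFL [0.6578 0.2425 0.055 ]
sceneBR [ 0.7702 -0.0557  0.055 ]
dish top [ 0.5108 -0.1059  0.028 ]
dishC [ 0.5047 -0.1179  0.028 ]
capsule [ 0.6746 -0.166   0.071 ]
scene bar R [ 0.5426 -0.0076  0.04  ]
scene barL [0.5646 0.0929 0.04  ]
panelR [ 0.5866 -0.0518  0.048 ]
panelL [0.6322 0.2162 0.048 ]
```

Emit:
play_rows(
  targets=[
    [0.58, 0.0348, -0.0477, 0, 0, 0, -0.1277],
    [0.58, 0.0348, -0.0477, 0, 0, 0, -0.1277],
    [0.58, 0.0348, -0.0477, 0, 0, 0, -0.1277],
    [0.58, 0.0348, -0.0477, 0, 0, 0, -0.1277],
    [0.58, 0.0348, -0.0477, 0, 0, 0, -0.1277],
    [0.58, 0.0348, -0.0477, 0, 0, 0, -0.1277],
    [0.58, 0.0348, -0.0477, 0, 0, 0, -0.1277],
    [0.58, 0.0348, -0.0477, 0, 0, 0, -0.1277],
    [0.58, 0.0348, -0.0477, 0, 0, 0, -0.1277],
    [0.58, 0.0348, -0.0477, 0, 0, 0, -0.1277],
    [0.58, 0.0348, -0.0477, 0, 0, 0, -0.1277],
    [0.58, 0.0348, -0.0477, 0, 0, 0, -0.1277],
  ],
)

```text
time_s: 1.6
position: [0.5557, 0.0355, 0.2222]
tcp_rot: [[0.187, 0.982, -0.001], [0.982, -0.187, 0.0], [0.0, -0.001, -1.0]]
force: [0.4, 0.7, 0.2]
opening: 0.423
```

Emit:
play_rows(
  targets=[
    [0.58, 0, 0, -0.03, 0, 0, 0],
    [0.58, 0, 0, -0.03, 0, 0, 0],
    [0.58, 0, 0, 0, 0, 0, 0],
  ],
)

```text
time_s: 1.98
position: [0.5528, 0.0373, 0.1601]
tcp_rot: [[0.183, 0.983, -0.007], [0.983, -0.183, 0.001], [-0.0, -0.007, -1.0]]
force: [0.5, -0.1, 0.8]
opening: 0.418
```

Run:
```python
from h import *
s=bot.read_state();W=bot.get_calibration('wrist');im=bot.capture('wrist')
print(s['time_s'],s['position'],s['tcp_rot'],s['opening'])
im=cv2.resize(im,None,fx=1.5,fy=1.5)
for p in [(.555,.037,.036),(.564,.086,.036),(.546,-.012,.036)]:
    q=proj(W,p)*1.5;print(q);cv2.drawMarker(im,tuple(int(a) for a in q),(0,255,0),1,12)
import pickle;pickle.dump(W,open('w.pkl','wb'))
cv2.imwrite('pics/w1.png',im)
```

```text
1.975 [0.55281325 0.03725873 0.1601493 ] [[ 1.82909916e-01  9.83106867e-01 -6.69709724e-03]
 [ 9.83129613e-01 -1.82908127e-01  8.83835552e-04]
 [-3.56048711e-04 -6.74577690e-03 -9.99977184e-01]] 0.4181266360630931
[388.48031164 274.12369047]
[388.52023551 195.96545975]
[388.42174681 345.14071548]
```

View pics/w1.png

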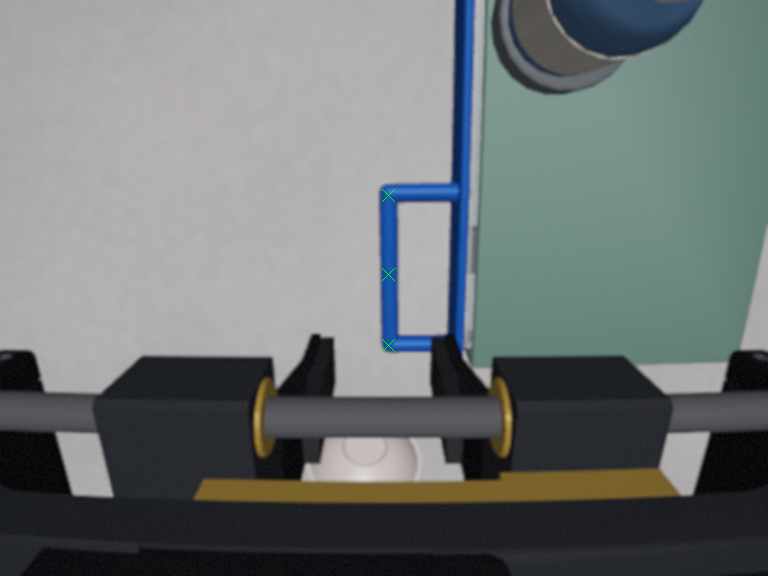

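The projected bar points land on the blue bar at (388,196), (388,274) and (388,345). The estimate is right, so I'll go down, grip and pull.

Emit:
play_rows(
  targets=[
    [0.58, 0.002, 0, -0.05, 0, 0, 0],
    [0.58, 0, 0, -0.04, 0, 0, 0],
    [0.58, 0, 0, -0.03, 0, 0, 0],
    [0.58, 0, 0, -0.022, 0, 0, 0],
    [0.58, 0, 0, 0, 0, 0, 0],
  ],
)

```text
time_s: 2.65
position: [0.5571, 0.0376, 0.0204]
tcp_rot: [[0.182, 0.983, -0.001], [0.983, -0.182, 0.0], [-0.0, -0.001, -1.0]]
force: [-0.1, -0.3, 0.0]
opening: 0.417
```

Emit:
play_rows(
  targets=[
    [1, 0, 0, 0, 0, 0, 0],
    [1, 0, 0, 0, 0, 0, 0],
    [1, 0, 0, 0, 0, 0, 0],
    [1, 0, 0, 0, 0, 0, 0],
  ],
)

```text
time_s: 3.15
position: [0.5572, 0.0373, 0.0214]
tcp_rot: [[0.182, 0.983, 0.001], [0.983, -0.182, -0.0], [0.0, 0.001, -1.0]]
force: [-0.6, 0.3, 6.3]
opening: 0.122
```

Emit:
play_rows(
  targets=[
    [1, -0.0118, 0.0022, 0, 0, 0, 0],
    [1, -0.0147, 0.0027, 0, 0, 0, 0],
    [1, -0.0147, 0.0027, 0, 0, 0, 0],
    [1, -0.0147, 0.0027, 0, 0, 0, 0],
    [1, -0.0147, 0.0027, 0, 0, 0, 0],
    [1, -0.0147, 0.0027, 0, 0, 0, 0],
    [1, -0.0098, 0.0018, 0, 0, 0, 0],
    [1, -0.005, 0.001, 0, 0, 0, 0],
    [1, 0, 0, 0, 0, 0, 0],
    [1, 0, 0, 0, 0, 0, 0],
  ],
)

```text
time_s: 4.4
position: [0.4618, 0.0538, 0.0214]
tcp_rot: [[0.181, 0.983, 0.011], [0.983, -0.181, -0.003], [-0.001, 0.011, -1.0]]
force: [6.0, -9.0, 2.1]
opening: 0.123
```

Emit:
play_rows(
  targets=[
    [1, -0.004, 0.0007, 0, 0, 0, 0],
    [1, 0, 0, 0, 0, 0, 0],
    [1, 0, 0, 0, 0, 0, 0],
  ],
)

```text
time_s: 4.78
position: [0.4618, 0.0538, 0.0215]
tcp_rot: [[0.182, 0.983, 0.019], [0.983, -0.182, -0.004], [-0.0, 0.019, -1.0]]
force: [9.6, -9.3, -3.1]
opening: 0.127
```

The tray is at its stop: the force rises and the arm doesn't move. I'll relax, release, rise and look.

Emit:
play_rows(
  targets=[
    [1, 0.005, -0.0009, 0, 0, 0, 0],
    [0.58, 0, 0, 0, 0, 0, 0],
    [0.58, 0, 0, 0, 0, 0, 0],
    [0.58, 0, 0, 0, 0, 0, 0],
    [0.58, 0, 0, 0.03, 0, 0, 0],
    [0.58, 0, 0, 0.05, 0, 0, 0],
    [1, 0, 0, 0.06, 0, 0, 0],
    [1, 0, 0, 0.06, 0, 0, 0],
    [1, 0, 0, 0.045, 0, 0, 0],
    [1, 0, 0, 0, 0, 0, 0],
  ],
)

```text
time_s: 6.02
position: [0.459, 0.0559, 0.2684]
tcp_rot: [[0.182, 0.983, 0.007], [0.983, -0.182, -0.001], [0.001, 0.007, -1.0]]
force: [-0.7, -0.8, -0.8]
opening: 0.061
```

Run:
```python
from h import *
s=bot.read_state();W=bot.get_calibration('wrist');im=bot.capture('wrist')
print(s['time_s'],s['position'],s['opening'])
im=cv2.resize(im,None,fx=1.5,fy=1.5)
c=np.array([.6645,.1595]);x=np.array([.983,-.182]);y=np.array([.182,.983])
for p in [(*c,.214),(*(c-.066*x),.186),(.457,.055,.036)]:
    q=proj(W,p)*1.5;print(p,q);cv2.drawMarker(im,tuple(int(a) for a in q),(0,255,0),1,12)
cv2.imwrite('pics/w2.png',im)
a=bot.capture('side');b=bot.capture('scene');S=bot.get_calibration('side');C=bot.get_calibration('scene')
for i,k in ((a,S),(b,C)):
    for p in [(*c,.214),(*(c-.066*x),.186)]:
        q=proj(k,p);print(q);i[int(round(q[1])),int(round(q[0]))]=(0,255,0)
a=a[120:260,200:340];b=b[180:320,215:355]
cv2.imwrite('pics/sc2.png',cv2.resize(np.hstack([a,b]),None,fx=2.8,fy=2.8))
```

```text
6.025 [0.45902934 0.05589192 0.26843743] 0.06138957604091335
(np.float64(0.6645), np.float64(0.1595), 0.214) [785.09111221  22.06251491]
(np.float64(0.599622), np.float64(0.171512), 0.186) [620.62343829  25.51544631]
(0.457, 0.055, 0.036) [379.4475132  241.78507844]
[266.98100404 144.2266846 ]
[241.41153561 152.72817801]
[260.44375481 202.53223884]
[289.82507245 204.79003113]
```

View pics/w2.png

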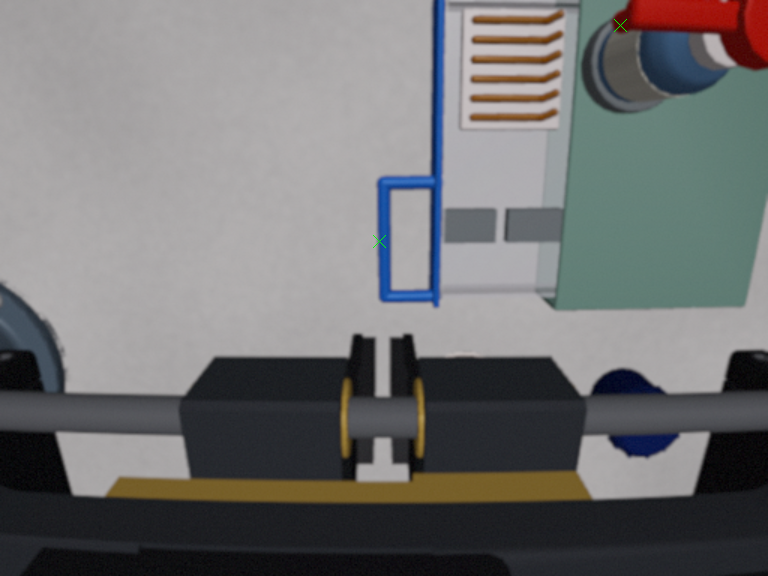

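View pics/sc2.png

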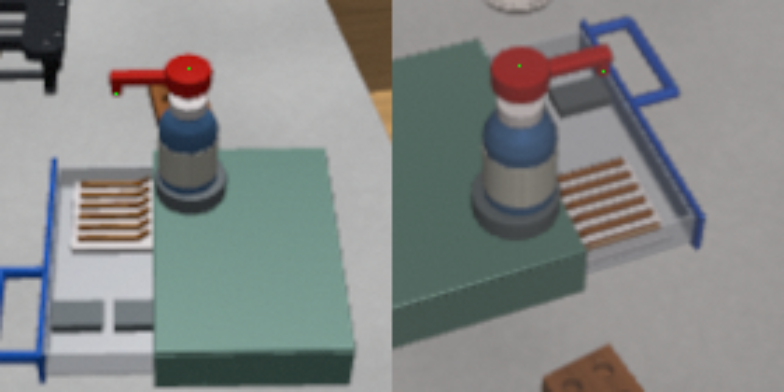

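The tray is out and the rack shows. Both cap markers sit on the cap's top centre. The bar is at about (384,240), roughly 5 px off my marker, so I'll measure the travel before pressing.

Run:
```python
from h import *
import pickle
W1=pickle.load(open('w.pkl','rb'));W2=bot.get_calibration('wrist')
def bar(f,W,v):
    im=cv2.imread(f).astype(int)[v,340:430];m=(im[:,0]-im[:,2]>60);u=np.nonzero(m)[0]+340
    return u.min(),u.max(),atz(W,u.mean()/1.5,v/1.5,.036)[:2]
x=np.array([.983,-.182])
for v in(230,255,315):
    a=bar('pics/w1.png',W1,v);b=bar('pics/w2.png',W2,v if v<300 else 280);print(a,b,x@a[2],x@b[2],x@(a[2]-b[2]))
# panel top edge via side images not needed
```

```text
(np.int64(381), np.int64(396), array([0.5602, 0.0652])) (np.int64(379), np.int64(389), array([0.4575, 0.0656])) 0.5388102000000001 0.43778330000000004 0.1010269
(np.int64(381), np.int64(396), array([0.5573, 0.0494])) (np.int64(379), np.int64(389), array([0.4535, 0.0441])) 0.5388351 0.43776430000000005 0.1010708
(np.int64(382), np.int64(397), array([0.5506, 0.0093])) (np.int64(380), np.int64(389), array([0.4499, 0.0218])) 0.5395471999999999 0.4382841 0.10126309999999995
```

Travel measures 101 mm, so the tray is fully out. Now I'll move above the cap.

Emit:
play_rows(
  targets=[
    [1, 0.0411, 0.0207, 0, 0, 0, 0],
    [1, 0.0411, 0.0207, 0, 0, 0, 0],
    [1, 0.0411, 0.0207, 0, 0, 0, 0],
    [1, 0.0411, 0.0207, 0, 0, 0, 0],
    [1, 0.0411, 0.0207, 0, 0, 0, 0],
    [1, 0, 0, -0.03, 0, 0, 0],
    [1, 0, 0, 0, 0, 0, 0],
    [1, 0, 0, 0, 0, 0, 0],
  ],
)

```text
time_s: 7.18
position: [0.6626, 0.1589, 0.2343]
tcp_rot: [[0.183, 0.983, -0.003], [0.983, -0.183, -0.0], [-0.001, -0.003, -1.0]]
force: [0.3, -0.2, 0.8]
opening: 0.004
```

Emit:
play_rows(
  targets=[
    [1, 0.001, 0, -0.015, 0, 0, 0],
    [1, 0, 0, -0.01, 0, 0, 0],
    [1, 0, 0, -0.01, 0, 0, 0],
    [1, 0, 0, 0, 0, 0, 0],
    [1, 0, 0, 0, 0, 0, 0],
    [1, 0, 0, 0, 0, 0, 0],
  ],
)

```text
time_s: 7.92
position: [0.6645, 0.1588, 0.2024]
tcp_rot: [[0.182, 0.983, 0.001], [0.983, -0.182, -0.0], [-0.0, 0.001, -1.0]]
force: [-3.1, -0.2, 8.7]
opening: 0.005
```

Emit:
play_rows(
  targets=[
    [1, 0, 0, -0.004, 0, 0, 0],
    [1, 0, 0, 0, 0, 0, 0],
    [1, 0, 0, 0, 0, 0, 0],
    [1, 0, 0, 0, 0, 0, 0],
  ],
)

```text
time_s: 8.43
position: [0.6646, 0.1588, 0.2023]
tcp_rot: [[0.182, 0.983, 0.003], [0.983, -0.182, -0.001], [0.0, 0.003, -1.0]]
force: [-7.0, -1.6, 22.2]
opening: 0.005
```

The cap is at its stop: 22 N with no further travel. Now I'll go up.

Emit:
play_rows(
  targets=[
    [1, 0, 0, 0.015, 0, 0, 0],
    [1, 0, 0, 0.03, 0, 0, 0],
    [1, 0, 0, 0.05, 0, 0, 0],
    [1, 0, 0, 0.03, 0, 0, 0],
    [1, -0.05, -0.03, 0, 0, 0, 0],
    [1, -0.05, -0.03, 0, 0, 0, 0],
    [1, -0.05, -0.03, 0, 0, 0, 0],
    [1, -0.05, -0.03, 0, 0, 0, 0],
    [1, 0, 0, 0, 0, 0, 0],
    [1, 0, 0, 0, 0, 0, 0],
  ],
)

```text
time_s: 9.68
position: [0.4653, 0.039, 0.322]
tcp_rot: [[0.183, 0.983, 0.002], [0.983, -0.183, 0.0], [0.0, 0.002, -1.0]]
force: [-0.1, 0.3, -0.2]
opening: 0.005
```

Run:
```python
from h import *
s=bot.read_state();print(s['time_s'],s['position'],s['force'])
a=bot.capture('side');b=bot.capture('scene')
cv2.imwrite('pics/fin.png',cv2.resize(np.hstack([a[120:320,190:340],b[150:350,180:330]]),None,fx=2.6,fy=2.6))
```

```text
9.675 [0.46530664 0.03896628 0.32197984] [-0.09233416  0.27859554 -0.18356679]
```

View pics/fin.png

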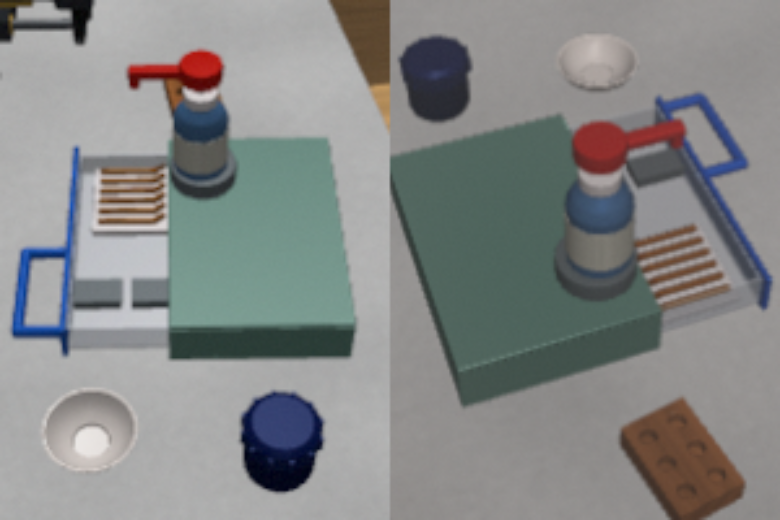

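The cap's top is back at its starting pixel, about (267,144) in the side view. The tray is out and the bystanders look unmoved.

```bash
python3 -c "
from rig import bot
print(bot.hand_in())"
```

```text
the job is handed in; nothing more can be done
None
```

I pulled the tray out to its stop, pressed the red cap fully down, let it spring back, and handed the job in at about 9.8 s. The hand-in gives no verdict.

- **Tray:** it moved about 101 mm by the wrist pictures. At the stop the arm did not move further when I pulled harder. The TCP reading while gripping gave only 97 mm of travel. I put that down to the bar settling in the fingers, and either figure is above the 88 mm needed.
- **Cap:** it went down to 202.3 mm, against 202 mm expected, and held 22 N there without moving further. In the last side view its top is back at its starting position.
- **End state:** the tray is still out, with the tubes in front of the bottle below the spout. I did not measure the distance between rack and nozzle separately. The capsule, dish and block stand upright where they were, by eye. The gripper is clear at a height of 0.32 m with almost no force on it.

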